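# Open the sample lid of the turbidity meter

## Task

Open the sample compartment of the turbidity meter so that the vial inside can be changed: press the release tab in front of the lid with a fingertip so that the lid springs part-way up, then push the lid up and over from its front edge until it stays fully open by itself. Pick up nothing, do not shove the meter along the worktop, and leave the vials, glasses and other things standing where they are.

Things in the scene. Friction and masses are not known exactly. Their poses are not given: they have to be found in the camera images.
- meter: turbidity meter, white bench instrument, 3.6 kg, loose on rubber feet, 285 mm deep (x), 240 wide (y), flat top 95 mm up. Origin: worktop level, 145 mm behind its front, midway across; x to its back (away from operator), y to its left, z up. The front 62 mm slope down to 45 mm height, with display and keys. Lid and tab lie on its top at y = +50 mm
- tab_top (a point): middle of the top face of the grey ribbed release tab, 34 mm deep (meter's x) by 44 wide, in a recess just in front of the lid; top 102 mm above the worktop, 7 above the housing; moves with the tab
- release_tab (a joint): release tab, a sprung key pressed straight down: metres, 0 at rest, grows as it goes down, stop at 0.007 (about 5 N). At 0.004 to 0.005 (about 4 N) the catch lets the lid go. Springs back when let go
- lid (a joint): grey lid over the sample well, hinged at its back edge: 0 shut, grows opening, stop 1.92 rad (leaning back past upright). Unlatched, a spring pin lifts it in 1 to 2 seconds to 1.2 rad, no further; from there it must be pushed (damped, under 2 N at its front edge). Let go before upright it sinks back to 1.2; past 1.65 rad it sinks by itself to the stop in some seconds and stays
- lid_edge (a point): middle of the lid's front edge, at mid-thickness, moves with the lid. Lid plate 6 mm thick, front lip 10 mm thick, 100 wide; front edge 112 mm from the hinge line; shut, it is 101 mm above the worktop and 20 mm behind the middle of the tab
- lid_hinge (a point): middle of the lid's hinge line, fixed in the meter at x = +85 mm, y = +50 mm, z = 97 mm; hinge line parallel to the meter's y
- glass_a_mid (a point): one of two tulip tasting glasses (65 mm wide, 155 mm tall, thin stem), loose, standing near the meter; point at mid height, 78 mm above its foot
- glass_b_mid (a point): the other tasting glass, same size; point 78 mm above its foot
- flask_mid (a point): conical glass flask, 104 mm wide at the foot, 175 mm tall, some wine in it, loose, standing near the meter; point on its axis 87 mm above its foot
- jar_mid (a point): glass jar with white screw lid, 72 mm wide, 100 mm tall, loose; point at mid height, 50 mm up
- wash_mid (a point): white plastic bottle, 60 mm wide, 160 mm tall, loose; point at mid height, 80 mm up
- cup_mid (a point): white plastic cup, 76 mm wide, 95 mm tall, loose and light; point at mid height, 47 mm up
- deck_vial_mid (a point): loose black-capped glass vial (24 mm wide, 58 mm tall) standing on the flat right-hand part of the meter's top; point at mid height
- well_vial_mid (a point): loose vial of the same kind (24 mm wide, 58 mm tall) standing in the well under the lid, hidden until the lid opens; its cap ends 9 mm below the top of the housing; point at mid height

How it is judged:
On the way, in this order (a step that is already met when the one before it is completed fails the run):
1. the release tab is pressed down (value of joint release_tab above 0.003 m).
2. the lid has sprung part-way up by itself (value of joint lid between 1 and 1.5 rad), for 0.05 s.
3. the lid has been pushed fully open (value of joint lid above 1.8 rad), for 0.2 s.
At the end, for the whole second after the job is handed in: The lid rests at its open stop (at least 1.8 of 1.92 rad), the tab is back up (under 2 mm), the meter is level and within 30 mm of its start, the vial is still down in its well, and all other things stand upright within 25 mm of where they were (the vial on the meter 45 mm) (value of joint lid above 1.8 rad and velocity of joint lid below 0.1 rad/s and value of joint release_tab below 0.002 m and distance of meter from where it was at the start of the episode below 0.03 m and angle between meter's own z axis and vertical below 0.05 rad and z of well_vial_mid in the frame of meter below 0.065 m and angle between each of glass_a_mid, glass_b_mid, flask_mid, jar_mid, wash_mid, cup_mid, deck_vial_mid, well_vial_mid's own z axis and vertical below 0.2 rad and distance of each of glass_a_mid, glass_b_mid, flask_mid, jar_mid, wash_mid, cup_mid from where it was at the start of the episode below 0.025 m and distance of deck_vial_mid from where it was at the start of the episode below 0.045 m); the robot touches nothing.
It fails at once if the meter is shoved more than 30 mm, or lifted or tipped (distance of meter from where it was at the start of the episode above 0.03 m or angle between meter's own z axis and vertical above 0.1 rad or height (world z) of meter above 0.012 m).
It fails at once if a glass, the flask or another thing on the worktop is moved more than 25 mm or tipped (distance of any of glass_a_mid, glass_b_mid, flask_mid, jar_mid, wash_mid, cup_mid from where it was at the start of the episode above 0.025 m or angle between any of glass_a_mid, glass_b_mid, flask_mid, jar_mid, wash_mid, cup_mid's own z axis and vertical above 0.35 rad).
It fails at once if the vial on the meter's top is moved on it, lifted or tipped (distance of deck_vial_mid from where it was at the start of the episode above 0.045 m or height (world z) of deck_vial_mid above 0.134 m or angle between deck_vial_mid's own z axis and vertical above 0.35 rad).
It fails at once if the vial in the well is lifted (z of well_vial_mid in the frame of meter above 0.067 m).
It also fails if it takes over 43 s, if anything falls off the work surface, if the arm or the gripper's body presses on something with over 40 N, if the wrist force passes 120 N, or if a joint passes its speed limit or range.

## Robot

A 6-joint arm with a two-finger parallel gripper is mounted at the origin on the work surface. World frame = base frame: x ahead of the robot, y to its left, z up, the work surface at z = 0. Lengths are in m, angles in rad, forces in N, time in s.
With the tool pointing down it reaches from about 0.3 to 0.875 m from the base axis. Payload 6.4 kg.
Tool frame: the origin (TCP) lies between the finger pads; the fingertips stand 8 mm ahead of it and the grasp point (between the pads) lies 11 mm behind it; z points along the fingers, y is the direction in which the jaws open and shut (so a half turn about z gives the same grasp; the last joint's range is limited). The gripper opens to 85 mm and grips with 20 to 120 N. Pads are 22 mm wide; open, the fingers measure 114 mm over their backs; the gripper's body (76 mm by 85 mm) begins 54 mm behind the grasp point. The pads swing forward as they close: fully open they stand 13 mm farther back than shut.
Start: joints at [1.088, 0.181, 1.607, -0, 1.354, -0.206], TCP at [0.157, 0.553, 0.239] pointing down, gripper open.
Joint ranges: [-2.99, 2.99], [-0.89, 2.07], [0.3, 2.58], [-1.14, 4.28], [0, 2.63], [-3.12, 3.12]. Speed limits (rad/s): [2.57, 2.57, 3.01, 3.14, 3.14, 3.14].

## Interface

Orientations are given as a unit quaternion [w, x, y, z].
In Python, from bench import monitor, viewer, workorder, spotter gives the robot as it stands. The module is installed in compiled form; this text tells all that it offers.
- The arm moves only by the tool move_arm, never from a script. Its argument "motion" is a list of rows, each a list of 3 entries, a list of its own where there are three numbers: the shift along the tool's x, y, z in units of 60 mm (1.0 is 60 mm), then the turn, a rotation vector about the tool's x, y, z in units of 8 degrees (1.0 is 8 degrees), then the opening in per cent of the stroke, from 0 (shut) to 100 (fully open). In form: [[[dx, dy, dz], [rx, ry, rz], grip], ...]. A call has 1 to 10 rows; each row is the pose to reach, as a shift and turn from the pose commanded when the call began, along the tool's axes at that moment; what a row does not reach only later rows make up. A row lasts 1/8 s, in which the tool goes at most 62.5 mm and 10.7 degrees, less where a joint would pass 70% of its speed; a pose out of reach is approached as far as the arm can. A call with a gripper value outside its range is refused whole. The fingers move at their own pace and stop on an object; the grip force is fixed at half the most. Time passes only in rows, so rows that repeat a pose let the fingers close. It gives the time, the measured TCP pose, the force and the opening at its end, in the units of the state.
- monitor.get_obs(): the state, without advancing time (a new reading comes with each control period).
- viewer.camera(name): name is "scene" or "side" or "wrist"; returns the picture (480x640x3 uint8, blue, green, red); there is no depth.
- viewer.calibration(name): a dict with "fovy" (degrees; the focal length in pixels is half the picture's height over the tangent of half this angle, whatever the lens; pixels are square), "cx", "cy" (the principal point, pixels), "distortion" ([k1, k2, p1, p2, k3] as OpenCV has them; the pictures are not rectified), "extrinsics" (4x4, takes a point from camera to world coordinates). Camera axes: x right, y down, z forward; pixel columns grow to the right and rows downward; lengths in m; the calibration is good to about 2 mm. A picture is of the moment at which its call begins: read the wrist's pose just before it. calibration takes no time and is no camera call; for the wrist camera it gives the pose at the moment of the call.
- workorder.hand_in(): hands the job in, once; it reports no verdict.
Trained networks look in the newest picture that a camera, given by its name, has taken for a name from the list of things; names that differ only in an ending like _2 or _b are one class to them, and where a whole thing is asked for, a point or a joint stands for the part that bears it (a point fixed in the world has none). Each returns a list of dicts, best first, with "score" (0 to 1); they miss things now and then, are a little off and sometimes report something else, mostly with a low value. They report only what shows in the picture. A call takes as long as a camera call.
- spotter.search_frame(camera, name): "centre" ([column, row] as shares, 0 to 1, of the picture: columns of its width, rows of its height, amid what is visible of it).
- spotter.outline_of(camera, name): "region" (480x640 bool, what is visible of it) and "centre" ([column, row] as shares, 0 to 1, of the picture: columns of its width, rows of its height, amid what is visible of it).
The state is a dict: "time_s": time; "q": joint angles; "dq": joint speeds; "joint_efforts": joint torques, N m; "eef_pos": TCP position; "eef_rot": TCP orientation; "wrist_force": force on the tool from outside, world axes, zero at the start; "torque": the same for the moment, N m; "opening": opening from 0.0 (shut) to 1.0 (fully open).
Only numpy, scipy, OpenCV 4.12 (cv2) and the standard library are available. Lean on these libraries where they do the work, as an engineer would, in place of code of your own. Each camera call takes 0.05 s, during which the arm holds its last target. There are 200 camera calls.

## Working session

There is one attempt and no reset: what is moved stays moved. The work goes in short steps, Python scripts to look and compute and a tool call to move; the robot and the scene stay as the last step left them, time stands still between calls to the robot, and variables do not carry over. Pictures are saved under pics/ and viewed, about 8 in all and at most 12, crops included, and the job is handed in when it is done.

Besides the shell and the picture viewer there is one more tool, called after "Call:" in YAML: its name, and indented under it one key for each argument. move_arm: Moves the arm, as the interface text tells. Its arguments: {"type":"object","properties":{"motion":{"type":"array","items":{"type":"array"}}},"required":["motion"]}

```bash
mkdir -p pics; cat > h.py <<'E'
import numpy as np, cv2
from bench import monitor, viewer, workorder, spotter
from scipy.spatial.transform import Rotation as R
def K(c):
    f=240/np.tan(np.radians(c["fovy"])/2)
    return np.array([[f,0,c["cx"]],[0,f,c["cy"]],[0,0,1.]])
def ray(c,px):
    u=cv2.undistortPoints(np.array([[px]],float),K(c),np.array(c["distortion"],float))[0,0]
    E=np.array(c["extrinsics"]); d=E[:3,:3]@np.array([u[0],u[1],1]); return E[:3,3],d/np.linalg.norm(d)
def onz(c,px,z):
    o,d=ray(c,px); return o+d*(z-o[2])/d[2]
def tri(rays):
    A=0;b=0
    for o,d in rays:
        P=np.eye(3)-np.outer(d,d);A=A+P;b=b+P@o
    return np.linalg.solve(A,b)
def proj(c,X):
    M=np.linalg.inv(np.array(c["extrinsics"]))
    r,_=cv2.Rodrigues(M[:3,:3]); return cv2.projectPoints(np.array(X,float).reshape(-1,1,3),r,M[:3,3],K(c),np.array(c["distortion"],float))[0].reshape(-1,2)
E
python3 - <<'E'
from h import *
s=monitor.get_obs(); print(s["time_s"],s["eef_pos"],s["eef_rot"],s["wrist_force"])
for n in ["scene","side","wrist"]:
    c=viewer.calibration(n); im=viewer.camera(n); cv2.imwrite(f"pics/{n}0.png",im)
    print(n,c["fovy"],np.round(np.array(c["extrinsics"])[:3],3).tolist())
    for k in ["meter","tab_top","lid_edge","glass_a_mid","flask_mid","deck_vial_mid","jar_mid","wash_mid","cup_mid"]:
        r=spotter.search_frame(n,k)
        print(k,[(round(float(d["score"]),2),np.round(np.array(d["centre"])*[640,480]).tolist()) for d in r[:3]])
print(monitor.get_obs()["time_s"])
E
```

```text
0.0 [0.15684984 0.55264204 0.2383981 ] [-3.08743271e-04  1.37959744e-01  9.90437454e-01 -8.13999793e-04] [ 0.3453636  -0.03660605 -0.56698678]
scene 57.94651081902316 [[0.17, 0.623, -0.764, 1.299], [0.985, -0.099, 0.139, -0.143], [0.011, -0.776, -0.631, 0.725]]
meter [(0.8, [312.0, 264.0]), (0.39, [274.0, 243.0])]
tab_top [(0.64, [317.0, 220.0])]
lid_edge [(0.8, [332.0, 238.0])]
glass_a_mid [(0.77, [383.0, 219.0]), (0.5, [309.0, 265.0])]
flask_mid [(0.72, [211.0, 304.0])]
deck_vial_mid [(0.7, [273.0, 240.0])]
jar_mid [(0.59, [134.0, 230.0])]
wash_mid [(0.96, [496.0, 234.0])]
cup_mid [(0.59, [135.0, 270.0])]
side 49.7474177126345 [[0.807, -0.407, 0.427, 0.107], [-0.59, -0.58, 0.562, -0.645], [0.019, -0.706, -0.708, 0.884]]
meter [(0.83, [302.0, 278.0]), (0.27, [374.0, 349.0])]
tab_top [(0.77, [271.0, 263.0])]
lid_edge [(0.77, [293.0, 241.0])]
glass_a_mid [(0.72, [234.0, 218.0])]
flask_mid [(0.66, [415.0, 314.0]), (0.18, [233.0, 217.0])]
deck_vial_mid [(0.81, [341.0, 263.0]), (0.31, [441.0, 404.0])]
jar_mid [(0.69, [388.0, 460.0])]
wash_mid [(0.59, [206.0, 157.0])]
cup_mid [(0.37, [417.0, 309.0])]
wrist 60.26069007891719 [[0.273, 0.925, 0.265, 0.089], [0.962, -0.262, -0.076, 0.572], [-0.001, 0.276, -0.961, 0.374]]
meter []
tab_top []
lid_edge []
glass_a_mid []
flask_mid []
deck_vial_mid []
jar_mid []
wash_mid []
cup_mid []
1.5
```

View pics/scene0.png

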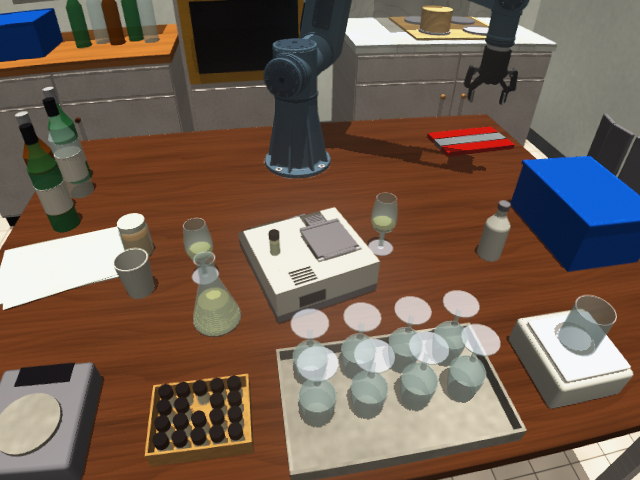

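View pics/side0.png

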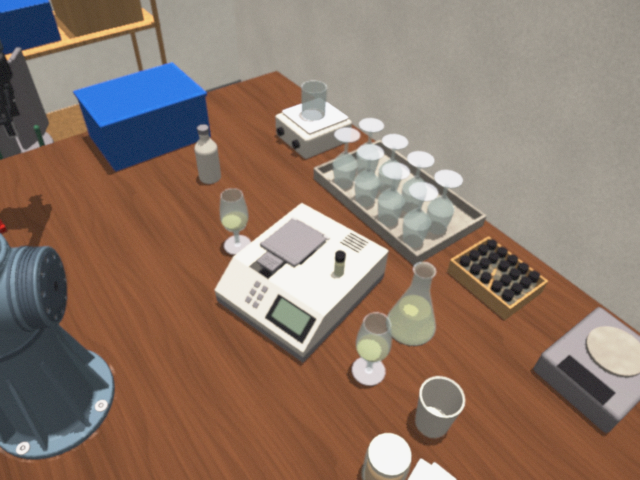

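```bash
cat > m.py <<'E'
from h import *
from scipy.optimize import least_squares
C={n:viewer.calibration(n) for n in ["scene","side"]}
quads={};obs={}
for n in C:
    viewer.camera(n)
    for k in ["lid","tab_top","meter"]:
        r=spotter.outline_of(n,k)
        if not r: print(n,k,"none");continue
        m=r[0]["region"].astype(np.uint8); ys,xs=np.nonzero(m)
        print(n,k,round(r[0]["score"],2),m.sum(),xs.mean().round(1),ys.mean().round(1),xs.min(),xs.max(),ys.min(),ys.max())
        np.save(f"m_{n}_{k}.npy",m)
        obs[n,k]=(m,(xs.mean(),ys.mean()))
        if k!="meter": print(n,k,"plane pt",onz(C[n],obs[n,k][1],.102).round(4))
        if k=="lid":
            cnt=max(cv2.findContours(m,0,1)[0],key=cv2.contourArea)
            p=cv2.undistortPoints(cnt.astype(float),K(C[n]),np.array(C[n]["distortion"],float))
            W=np.array([onz(C[n],q[0],.102)[:2] for q in cnt],np.float32)
            print("  lid rect",cv2.minAreaRect(W*1000))
for k in ["lid","tab_top"]:
    if all((n,k) in obs for n in C): print(k,"tri",tri([ray(C[n],obs[n,k][1]) for n in C]).round(4))
# other things
for k,z,N in [("glass_a_mid",.078,2),("flask_mid",.087,1),("deck_vial_mid",.124,1),("wash_mid",.08,1),("cup_mid",.047,1),("jar_mid",.05,1)]:
    for n in C:
        for d in spotter.search_frame(n,k)[:N]:
            print(k,n,round(d["score"],2),onz(C[n],np.array(d["centre"])*[640,480],z).round(3)[:2])
print(monitor.get_obs()["time_s"])
E
python3 m.py
```

```text
scene lid 0.82 1496 329.5 239.2 301 357 219 259
scene lid plane pt [0.5505 0.0079 0.102 ]
  lid rect ((548.1112060546875, 8.849136352539062), (128.9500274658203, 99.81621551513672), 15.153244018554688)
scene tab_top 0.52 142 314.6 219.5 306 324 215 224
scene tab_top plane pt [ 0.4709 -0.0139  0.102 ]
scene meter 0.95 10272 309.6 262.2 238 378 208 321
side lid 0.97 1833 293.1 240.9 260 325 218 265
side lid plane pt [0.5437 0.0045 0.102 ]
  lid rect ((545.0948486328125, 6.5696258544921875), (120.55889129638672, 103.4664535522461), 14.878732681274414)
side tab_top 0.76 328 270.1 261.7 258 282 252 272
side tab_top plane pt [ 0.4706 -0.0183  0.102 ]
side meter 0.9 15802 300.8 279.4 214 387 204 362
lid tri [0.546  0.0084 0.0979]
tab_top tri [ 0.4711 -0.0153  0.1009]
glass_a_mid scene 0.64 [0.458 0.16 ]
glass_a_mid side 0.82 [0.492 0.169]
glass_a_mid side 0.6 [0.48 0.  ]
flask_mid scene 0.79 [ 0.701 -0.257]
flask_mid side 0.94 [ 0.635 -0.278]
deck_vial_mid scene 0.64 [ 0.569 -0.117]
deck_vial_mid side 0.79 [ 0.57  -0.122]
wash_mid scene 0.88 [0.562 0.423]
wash_mid side 0.94 [0.544 0.401]
cup_mid scene 0.65 [ 0.527 -0.443]
cup_mid side 0.96 [ 0.545 -0.436]
jar_mid scene 0.72 [ 0.37  -0.469]
jar_mid side 0.78 [ 0.42  -0.451]
2.5
```

```bash
cat >> h.py <<'E'
def plan(p,yaw):  # TCP target, tool z down, tool x = -meter x
    s=monitor.get_obs(); w,x,y,z=s["eef_rot"]; A=R.from_quat([x,y,z,w])
    c,n=np.cos(yaw),np.sin(yaw)
    T=R.from_matrix(np.array([[-c,-n,0],[-n,c,0],[0,0,-1.]]).T)
    print("t",s["time_s"],"pos",np.round(s["eef_pos"],4),"F",np.round(s["wrist_force"],1),"op",s["opening"],"q",np.round(s["q"],2))
    print("shift",(A.inv().apply(np.array(p)-s["eef_pos"])/.06).round(3),"turn",((A.inv()*T).as_rotvec()/np.radians(8)).round(3))
E
python3 -c "
from h import *
plan([.462,-.018,.20],np.radians(15.3))"
```

```text
t 2.5 pos [0.1571 0.5531 0.2393] F [-0.3 -0.3  0.3] op 1.0001171358887788 q [ 1.09  0.18  1.61 -0.    1.35 -0.21]
shift [-7.489 -7.768  0.655] turn [-0.     0.    -3.895]
```

Call:
move_arm:
  motion:
    - [[-0.75,-0.78,0],[0,0,-0.4],0]
    - [[-1.5,-1.55,0],[0,0,-0.8],0]
    - [[-2.25,-2.33,0],[0,0,-1.2],0]
    - [[-3,-3.1,0],[0,0,-1.6],0]
    - [[-3.75,-3.88,0],[0,0,-2],0]
    - [[-4.5,-4.66,0],[0,0,-2.4],0]
    - [[-5.25,-5.44,0],[0,0,-2.8],0]
    - [[-6,-6.2,0],[0,0,-3.2],0]
    - [[-6.75,-7,0],[0,0,-3.6],0]
    - [[-7.49,-7.77,0],[0,0,-3.9],0]

```text
time_s: 3.75
eef_pos: [0.4523, -0.0003, 0.2397]
eef_rot: [0.001, -0.134, 0.991, -0.0]
wrist_force: [1.1, 1.2, 0.2]
opening: -0.002
```

Call:
move_arm:
  motion:
    - [[0,0,0],[0,0,0],0]
    - [[0,0,0],[0,0,0],0]

```text
time_s: 4.0
eef_pos: [0.4511, 0.0019, 0.2391]
eef_rot: [-0.0, -0.133, 0.991, 0.0]
wrist_force: [0.0, 0.2, -0.5]
opening: 0.001
```

```bash
python3 - <<'E'
from h import *
plan([.467,-.017,.20],np.radians(15.3))
c=viewer.calibration("wrist"); im=viewer.camera("wrist")
for k in ["tab_top","lid"]:
    for d in spotter.outline_of("wrist",k)[:2]:
        ys,xs=np.nonzero(d["region"]); print(k,d["score"],xs.mean(),ys.mean(),xs.min(),xs.max(),ys.min(),ys.max(),onz(c,(xs.mean(),ys.mean()),.102).round(4))
        cnt=max(cv2.findContours(d["region"].astype(np.uint8),0,1)[0],key=cv2.contourArea)
        print(cv2.minAreaRect(np.array([onz(c,q[0],.102)[:2]*1000 for q in cnt],np.float32)))
cv2.imwrite("pics/w1.png",im)
E
```

```text
t 4.0 pos [0.4511 0.0019 0.2391] F [ 0.   0.2 -0.5] op 0.0013705214521413705 q [-0.26 -0.11  1.9   0.    1.34 -2.1 ]
shift [-0.173 -0.374  0.651] turn [ 0.005 -0.004 -0.004]
tab_top 0.57 292.53361618798954 245.32832898172325 260 324 221 270 [ 0.4697 -0.0142  0.102 ]
((470.1302490234375, -14.275545120239258), (35.3502082824707, 43.71076202392578), 15.24362564086914)
lid 0.87 272.5733952848047 305.38771295818276 222 363 272 410 [ 0.5174 -0.0171  0.102 ]
((520.9293212890625, -0.48093414306640625), (66.490234375, 100.32601165771484), 16.531230926513672)
lid 0.47 509.7384856806591 318.2920360925853 433 584 240 392 [0.4823 0.1535 0.102 ]
((484.376708984375, 154.22418212890625), (154.46351623535156, 65.15663146972656), 63.83408737182617)
```

View pics/w1.png

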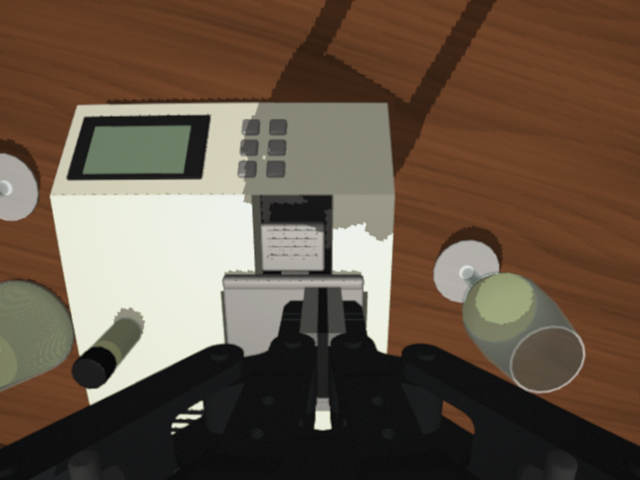

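Call:
move_arm:
  motion:
    - [[-0.18,-0.347,0.5],[0,0,0],0]
    - [[-0.18,-0.347,1.0],[0,0,0],0]
    - [[-0.18,-0.347,1.5],[0,0,0],0]
    - [[-0.18,-0.347,1.9],[0,0,0],0]
    - [[-0.18,-0.347,2.03],[0,0,0],0]
    - [[-0.18,-0.347,2.03],[0,0,0],0]

```text
time_s: 4.9
eef_pos: [0.4673, -0.0147, 0.1177]
eef_rot: [-0.0, -0.134, 0.991, 0.0]
wrist_force: [-0.2, 0.1, -0.1]
opening: 0.004
```

```bash
python3 -c "
from h import *
plan([.467,-.0153,.104],np.radians(15.3))
viewer.camera('wrist');c=viewer.calibration('wrist')
for n in ['wrist','side']:
  c=viewer.calibration(n);im=viewer.camera(n)
  cv2.imwrite(f'pics/{n}2.png',im)
  for d in spotter.outline_of(n,'tab_top')[:1]:
    ys,xs=np.nonzero(d['region']);print(n,d['score'],onz(c,(xs.mean(),ys.mean()),.102),len(xs))
  print('tip proj',proj(c,[monitor.get_obs()['eef_pos']-np.array([0,0,.008]),[.470,-.0145,.102]]))
"
```

```text
t 4.9 pos [ 0.4673 -0.0147  0.1177] F [-0.2  0.1 -0.1] op 0.0038408435256374832 q [-0.29  0.09  1.97  0.    1.07 -2.13]
shift [ 0.007 -0.008  0.228] turn [ 0.001 -0.002  0.014]
wrist 0.89 [ 0.46203313 -0.01656042  0.102     ] 4234
tip proj [[320.67689874 312.76114494]
 [321.87827034 307.27707739]]
side 0.7 [ 0.46701513 -0.02466391  0.102     ] 245
tip proj [[268.11711462 258.63069857]
 [268.8092343  260.77003662]]
```

View pics/wrist2.png

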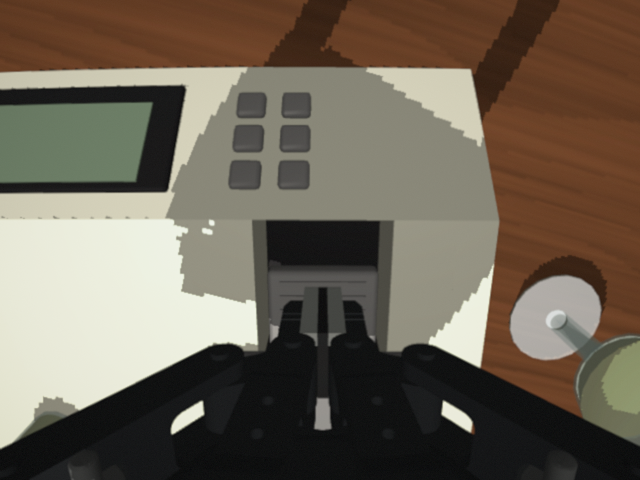

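The fingertips (320, 290–315) sit centred over the tab, whose front edge is at row 268. Now I'll press it.

Call:
move_arm:
  motion:
    - [[0,0,0.1],[0,0,0],0]
    - [[0,0,0.17],[0,0,0],0]
    - [[0,0,0.22],[0,0,0],0]
    - [[0,0,0.22],[0,0,0],0]

```text
time_s: 5.65
eef_pos: [0.4677, -0.0156, 0.1044]
eef_rot: [0.0, -0.133, 0.991, -0.0]
wrist_force: [-0.1, 0.4, 4.8]
opening: 0.002
```

Call:
move_arm:
  motion:
    - [[0.05,0,-0.4],[0,0,0],0]
    - [[0.5,0,-0.9],[0,0,0],0]
    - [[0.8,0,-1.4],[0,0,0],0]
    - [[0.8,0,-1.6],[0,0,0],0]
    - [[0.8,0,-1.6],[0,0,0],0]
    - [[0.8,0,-1.6],[0,0,0],0]
    - [[0.8,0,-1.6],[0,0,0],0]
    - [[0.8,0,-1.6],[0,0,0],0]

```text
time_s: 6.65
eef_pos: [0.4209, -0.0279, 0.1995]
eef_rot: [-0.001, -0.134, 0.991, 0.0]
wrist_force: [-0.0, -0.2, -0.3]
opening: -0.002
```

Call:
move_arm:
  motion:
    - [[0,0,0],[0,0,0],0]
    - [[0,0,0],[0,0,0],0]
    - [[0,0,0],[0,0,0],0]
    - [[0,0,0],[0,0,0],0]
    - [[0,0,0],[0,0,0],0]
    - [[0,0,0],[0,0,0],0]
    - [[0,0,0],[0,0,0],0]
    - [[0,0,0],[0,0,0],0]

```text
time_s: 7.65
eef_pos: [0.4211, -0.0281, 0.2003]
eef_rot: [0.0, -0.133, 0.991, 0.0]
wrist_force: [0.5, 0.5, -0.5]
opening: -0.001
```

```bash
python3 -c "
from h import *
y=np.radians(15.3);u=np.array([np.cos(y),np.sin(y)])
hinge=np.array([.470,-.0145])+u*.132
print('hinge',hinge)
plan([*(hinge+u*(-.075)),.193],y)
rs=[]
for n in ['scene','side']:
  c=viewer.calibration(n);im=viewer.camera(n);cv2.imwrite(f'pics/{n}3.png',im)
  for d in spotter.search_frame(n,'lid_edge')[:2]: print(n,d['score'],np.array(d['centre'])*[640,480])
  for a in (0,1,1.2,1.5,1.92): print(a,proj(c,[[*(hinge-u*.112*np.cos(a)),.099+.112*np.sin(a)]]))
cv2.imwrite('pics/c3.png',np.hstack([cv2.resize(cv2.imread('pics/scene3.png')[130:330,200:420],None,fx=1.8,fy=1.8),cv2.resize(cv2.imread('pics/side3.png')[170:370,190:410],None,fx=1.8,fy=1.8)]))
"
```

```text
hinge [0.59732158 0.02033124]
t 7.65 pos [ 0.4211 -0.0281  0.2003] F [ 0.5  0.5 -0.5] op -0.0007896029013686572 q [-0.35 -0.14  2.01  0.    1.27 -2.19]
shift [-1.796  0.002  0.122] turn [0.    0.    0.005]
scene 0.82 [337.92  229.008]
scene 0.65 [129.984 229.296]
0 [[317.77137522 224.87224938]]
1 [[327.81474729 203.36193517]]
1.2 [[331.97042641 204.27843214]]
1.5 [[339.04029235 209.59917494]]
1.92 [[349.40999044 224.56595887]]
side 0.97 [303.808 214.608]
side 0.19 [390.08  461.616]
0 [[275.3257027  256.31227375]]
1 [[290.77155243 209.71351146]]
1.2 [[297.11817755 200.89123096]]
1.5 [[307.36939988 190.13978596]]
1.92 [[321.21967219 181.76586518]]
```

View pics/c3.png

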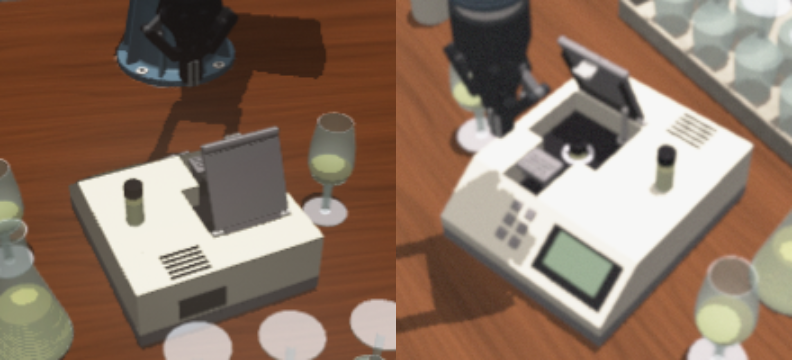

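Call:
move_arm:
  motion:
    - [[-0.4,0,0.24],[0,0,0],0]
    - [[-0.8,0,0.24],[0,0,0],0]
    - [[-1.2,0,0.24],[0,0,0],0]
    - [[-1.5,0,0.24],[0,0,0],0]
    - [[-1.7,0,0.24],[0,0,0],0]
    - [[-1.8,0,0.24],[0,0,0],0]
    - [[-1.8,0,0.24],[0,0,0],0]

```text
time_s: 8.72
eef_pos: [0.5252, 0.0004, 0.1858]
eef_rot: [-0.0, -0.134, 0.991, 0.0]
wrist_force: [0.6, -0.4, -0.3]
opening: -0.002
```

```bash
python3 -c "
from h import *
y=np.radians(15.3);u=np.array([np.cos(y),np.sin(y)])
plan([*(np.array([.5973,.0203])+u*.006),.186],y)
print(tri([ray(viewer.calibration('scene'),(333,207)),ray(viewer.calibration('side'),(303,211))]))
im=np.hstack([cv2.resize(viewer.camera('side')[170:370,190:410],None,fx=1.8,fy=1.8),cv2.resize(viewer.camera('wrist'),(396,297))[:,:].copy() if 0 else cv2.resize(viewer.camera('wrist'),(396,360))])
cv2.imwrite('pics/c4.png',im)
"
```

```text
t 8.725 pos [5.252e-01 4.000e-04 1.858e-01] F [ 0.6 -0.4 -0.3] op -0.0020196054201230625 q [-0.23  0.13  1.78 -0.    1.23 -2.06]
shift [-1.347e+00  1.000e-03 -4.000e-03] turn [ 0.001 -0.003  0.006]
[0.56034228 0.00383169 0.18995045]
```

View pics/c4.png

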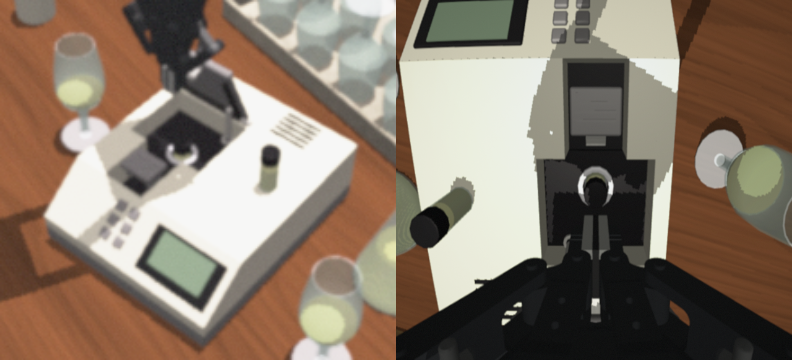

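The finger is in front of the raised lid's underside. Pushing slowly now.

Call:
move_arm:
  motion:
    - [[-0.08,0,0.08],[0,0,0],0]
    - [[-0.16,0,0.08],[0,0,0],0]
    - [[-0.24,0,0.08],[0,0,0],0]
    - [[-0.32,0,0.08],[0,0,0],0]
    - [[-0.4,0,0.08],[0,0,0],0]
    - [[-0.48,0,0.08],[0,0,0],0]
    - [[-0.56,0,0.08],[0,0,0],0]
    - [[-0.64,0,0.08],[0,0,0],0]
    - [[-0.7,0,0.08],[0,0,0],0]

```text
time_s: 9.95
eef_pos: [0.5661, 0.0116, 0.1811]
eef_rot: [0.0, -0.133, 0.991, -0.0]
wrist_force: [-0.8, 0.0, -0.6]
opening: 0.004
```

Call:
move_arm:
  motion:
    - [[-0.08,0,0],[0,0,0],0]
    - [[-0.16,0,0],[0,0,0],0]
    - [[-0.24,0,0],[0,0,0],0]
    - [[-0.32,0,0],[0,0,0],0]
    - [[-0.4,0,0],[0,0,0],0]
    - [[-0.48,0,0],[0,0,0],0]
    - [[-0.56,0,0],[0,0,0],0]
    - [[-0.64,0,0],[0,0,0],0]
    - [[-0.64,0,0],[0,0,0],0]

```text
time_s: 11.08
eef_pos: [0.6029, 0.0218, 0.1809]
eef_rot: [-0.0, -0.134, 0.991, 0.0]
wrist_force: [0.9, 0.0, -0.1]
opening: 0.002
```

```bash
python3 -c "
from h import *
plan([.5973,.0203,.18],np.radians(15.3))
im=np.hstack([cv2.resize(viewer.camera('side')[170:370,190:410],None,fx=1.8,fy=1.8),cv2.resize(viewer.camera('scene')[130:330,200:420],None,fx=1.8,fy=1.8)])
cv2.imwrite('pics/c5.png',im)
"
```

```text
t 11.075 pos [0.6029 0.0218 0.1809] F [ 0.9  0.  -0.1] op 0.002252173270369398 q [-0.16  0.3   1.59 -0.    1.26 -2.  ]
shift [0.096 0.001 0.016] turn [ 0.    -0.003  0.006]
```

View pics/c5.png

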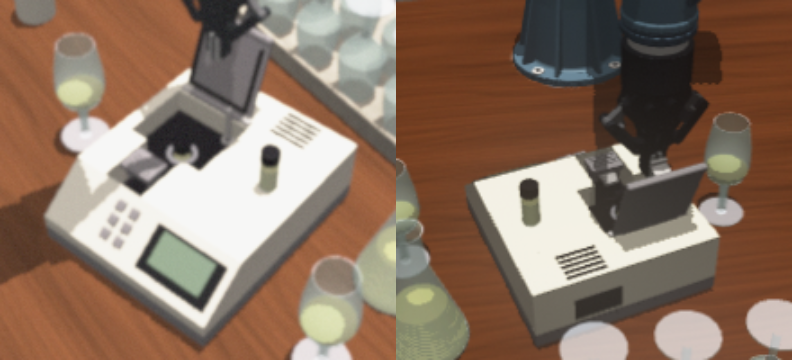

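The lid is leaning back past upright. I'll pause briefly, then retreat.

Call:
move_arm:
  motion:
    - [[0,0,0],[0,0,0],0]
    - [[0,0,0],[0,0,0],0]
    - [[0,0,0],[0,0,0],0]
    - [[0.3,0,0],[0,0,0],0]
    - [[0.8,0,-0.4],[0,0,0],0]
    - [[1.5,0,-0.8],[0,0,0],0]
    - [[2.2,0,-1.2],[0,0,0],0]
    - [[3.0,0,-1.5],[0,0,0],0]
    - [[3.5,0,-1.5],[0,0,0],0]
    - [[3.8,0,-1.5],[0,0,0],0]

```text
time_s: 12.42
eef_pos: [0.3819, -0.0389, 0.2716]
eef_rot: [0.001, -0.133, 0.991, -0.0]
wrist_force: [0.7, 0.9, -0.1]
opening: 0.003
```

Call:
move_arm:
  motion:
    - [[0,0,0],[0,0,0],0]
    - [[0,0,0],[0,0,0],0]
    - [[0,0,0],[0,0,0],0]
    - [[0,0,0],[0,0,0],0]
    - [[0,0,0],[0,0,0],0]
    - [[0,0,0],[0,0,0],0]
    - [[0,0,0],[0,0,0],0]
    - [[0,0,0],[0,0,0],0]
    - [[0,0,0],[0,0,0],0]
    - [[0,0,0],[0,0,0],0]

```text
time_s: 13.68
eef_pos: [0.3829, -0.0386, 0.2711]
eef_rot: [0.0, -0.133, 0.991, -0.0]
wrist_force: [-0.8, -0.1, 0.4]
opening: -0.0
```

Call:
move_arm:
  motion:
    - [[0,0,0],[0,0,0],0]
    - [[0,0,0],[0,0,0],0]
    - [[0,0,0],[0,0,0],0]
    - [[0,0,0],[0,0,0],0]
    - [[0,0,0],[0,0,0],0]
    - [[0,0,0],[0,0,0],0]
    - [[0,0,0],[0,0,0],0]
    - [[0,0,0],[0,0,0],0]
    - [[0,0,0],[0,0,0],0]
    - [[0,0,0],[0,0,0],0]

```text
time_s: 14.92
eef_pos: [0.3829, -0.0386, 0.2711]
eef_rot: [-0.0, -0.133, 0.991, -0.0]
wrist_force: [0.3, 0.5, -0.5]
opening: 0.0
```

```bash
python3 -c "
from h import *
plan([.45,0,.27],np.radians(15.3))
ims=[]
hinge=np.array([.5973,.0203]);y=np.radians(15.3);u=np.array([np.cos(y),np.sin(y)])
for n,(a,b) in {'side':(170,190),'scene':(130,200)}.items():
  c=viewer.calibration(n);im=viewer.camera(n)
  for k in ['lid','tab_top','meter','deck_vial_mid','well_vial_mid','glass_a_mid']:
    print(n,k,[(round(d['score'],2),(np.array(d['centre'])*[640,480]).round().tolist()) for d in spotter.search_frame(n,k)[:2]])
  v=np.array([-u[1],u[0]])
  for q,col in ((1.65,(0,0,255)),(1.92,(0,255,0))):
    P=[[*(hinge-u*.112*np.cos(q)+v*w),.099+.112*np.sin(q)] for w in(-.05,.05)]
    p=proj(c,P); cv2.line(im,tuple(map(int,p[0])),tuple(map(int,p[1])),col,1)
  ims.append(cv2.resize(im[a:a+200,b:b+220],None,fx=1.8,fy=1.8))
cv2.imwrite('pics/c6.png',np.hstack(ims));print(monitor.get_obs()['time_s'])
"
```

```text
t 14.925 pos [ 0.3829 -0.0386  0.2711] F [ 0.3  0.5 -0.5] op 0.00029457802158920887 q [-0.41 -0.31  2.   -0.    1.45 -2.25]
shift [-1.248  0.325  0.018] turn [-0.    -0.     0.005]
side lid [(0.7, [318.0, 206.0])]
side tab_top [(0.29, [388.0, 456.0])]
side meter [(0.76, [303.0, 276.0]), (0.58, [316.0, 206.0])]
side deck_vial_mid [(0.71, [341.0, 265.0]), (0.58, [390.0, 459.0])]
side well_vial_mid [(0.59, [288.0, 251.0])]
side glass_a_mid [(0.73, [238.0, 237.0])]
scene lid [(0.57, [344.0, 239.0])]
scene tab_top []
scene meter [(0.31, [135.0, 270.0])]
scene deck_vial_mid [(0.7, [277.0, 242.0])]
scene well_vial_mid []
scene glass_a_mid [(0.96, [383.0, 218.0]), (0.42, [345.0, 240.0])]
15.625
```

View pics/c6.png

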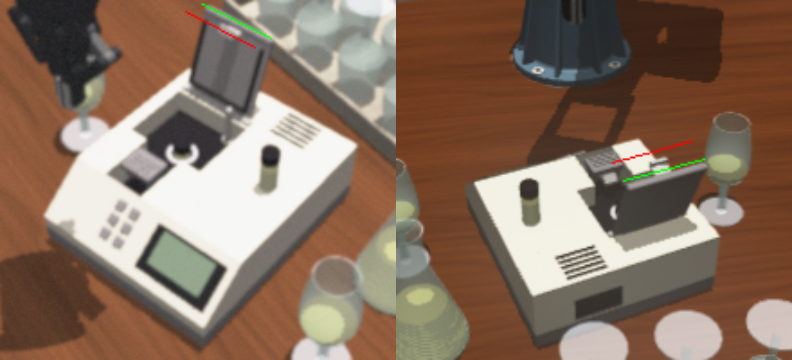

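The lid edge lies on the green 1.92 rad line in both views, and everything is standing. I'll wait a little longer, check that the lid isn't moving, then hand in.

Call:
move_arm:
  motion:
    - [[0,0,0],[0,0,0],0]
    - [[0,0,0],[0,0,0],0]
    - [[0,0,0],[0,0,0],0]
    - [[0,0,0],[0,0,0],0]
    - [[0,0,0],[0,0,0],0]
    - [[0,0,0],[0,0,0],0]
    - [[0,0,0],[0,0,0],0]
    - [[0,0,0],[0,0,0],0]
    - [[0,0,0],[0,0,0],0]
    - [[0,0,0],[0,0,0],0]

```text
time_s: 16.88
eef_pos: [0.3829, -0.0386, 0.2711]
eef_rot: [-0.0, -0.133, 0.991, 0.0]
wrist_force: [0.5, -0.2, 0.2]
opening: 0.001
```

Call:
move_arm:
  motion:
    - [[0,0,0],[0,0,0],0]
    - [[0,0,0],[0,0,0],0]
    - [[0,0,0],[0,0,0],0]
    - [[0,0,0],[0,0,0],0]
    - [[0,0,0],[0,0,0],0]
    - [[0,0,0],[0,0,0],0]
    - [[0,0,0],[0,0,0],0]
    - [[0,0,0],[0,0,0],0]
    - [[0,0,0],[0,0,0],0]
    - [[0,0,0],[0,0,0],0]

```text
time_s: 18.12
eef_pos: [0.3829, -0.0386, 0.2711]
eef_rot: [-0.0, -0.133, 0.991, 0.0]
wrist_force: [0.4, 1.0, -0.4]
opening: 0.001
```

```bash
python3 -c "
from h import *
im=viewer.camera('side');ims=[cv2.resize(im[170:370,190:410],None,fx=1.8,fy=1.8),cv2.resize(viewer.camera('scene')[130:330,200:420],None,fx=1.8,fy=1.8)]
a=np.hstack(ims);b=cv2.imread('pics/c6.png');d=cv2.absdiff(a,b).max(2)
print('changed px (lid areas)',(d[20:130,170:290]>60).sum(),(d[150:260,590:710]>60).sum(),(d>60).sum(),monitor.get_obs()['time_s'])
workorder.hand_in()
"
```

```text
changed px (lid areas) 205 313 688 18.225
the job is handed in; nothing more can be done
```

The sample compartment is open: I pressed the tab, the lid sprang up, and I pushed it over until it stayed open. I handed the job in at about 18.2 s; the hand-in reports no verdict.

- **Press:** I pressed the tab about 5.5 mm with the closed fingertips (4.8 N). I then backed off, and the pictures showed the lid sprung up to roughly 1.2 rad.
- **Push:** I pushed the lid's underside back slowly from near its front edge. The force readings between steps stayed around 1 N. I then withdrew the arm clear.
- **Last checks:** The lid's front edge lay on the predicted 1.92 rad line in both the scene and side views. The meter, the vial on top of it and the nearby glasses looked unmoved. The vial in the well was still down, and the arm was touching nothing.
- **Less certain:**
  - **Lid at rest:** I compared pictures about 2.5 s apart to check this. The comparison included guide lines I had drawn on the first picture, so the roughly 690 changed pixels prove little.
  - **Tab back up:** I judged this only by eye, because the detector did not find the tab in the last pictures.
  - **Jar, cup and wash bottle:** I did not measure these again at the end. The arm's path never came near them.

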